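# Make up the breakfast and dinner table caddies

### The arm

A 7-joint arm with a two-finger parallel gripper is mounted at the origin on a cart in front of the work surface, level with it; the furniture and walls round the work are solid. World frame = base frame: x ahead of the robot, y to its left, z up, the work surface at z = 0. Lengths are in mm, angles in rad, forces in N, time in s.
With the tool pointing down it reaches from about 350 to 900 mm from the base axis. Payload 7.2 kg.
Tool frame: the origin (TCP) lies on the centre line of the jaws, within the pads' length; the fingertips stand 11 mm ahead of it and the grasp point (between the pads) lies 8 mm behind it (r.tips_ahead is the distance from the TCP to the fingertips, in mm); z points along the fingers, y is the line along which they close (so a half turn about z gives the same grasp; the last joint's range is limited). The gripper opens to 85 mm and grips with 20 to 120 N. Pads are 22 mm wide; open, the fingers measure 114 mm over their backs; the gripper's body (76 mm by 85 mm) begins 54 mm behind the grasp point. The pads swing forward as they close: fully open they stand 13 mm farther back than shut.
Start: joints at [1.044, 0.411, -0.013, 1.596, 0.006, 1.134, -0.082], TCP at [276.785, -560.374, 219.997] pointing down, gripper open.
Joint ranges: [-2.95, 2.95], [-0.29, 1.99], [-1.47, 1.44], [0.14, 2.54], [-1.03, 4.17], [0.13, 1.85], [-2.86, 2.86]. Speed limits (rad/s): [2.39, 2.39, 3.01, 3.01, 3.14, 3.14, 3.14].

### API

Orientations are given as a 3x3 rotation matrix whose columns are the frame's x, y, z axes.
In Python, from cell import r, capture, nets gives the robot as it stands.
- The arm moves only by the shell command python3 -m crank 'ROWS' [FORCE]. ROWS is JSON, a list that holds one entry, the list of rows, each a list of 7 numbers: the turn, a rotation vector about the tool's x, y, z in degrees, then the shift along the tool's x, y, z in mm, then the closure in counts, from 0 (fully open) to 255 (shut). A call has 1 to 20 rows; each row shifts and turns the commanded pose from where the row before left it, along the tool's axes as they then stand; what a row does not reach is not made up. A row lasts 1/12 s, in which the tool goes at most 41.7 mm and 7.16 degrees, less where a joint would pass 70% of its speed; a pose out of reach is approached as far as the arm can. A call is refused whole if a number of a shift passes 41.7 or a number of a turn 7.16, either way. A call with a gripper value outside its range is refused whole. The fingers move at their own pace and stop on an object; FORCE is the grip in N (left out, the last holds). Time passes only in rows, so rows that do not move let the fingers close. It gives the time, the measured TCP pose, the force, the opening and the grip force at its end, in the units of the state.
- r.sense(): the state, without advancing time (a new reading comes with each control period).
- capture(name): name is "scene" or "top" or "wrist"; returns a dict with "pixels" (480x640x3 uint8, blue, green, red), "intrinsics" (3x3 intrinsics, pixels), "xyz" and "orientation" of the camera in the world; the wrist camera has in their place "mount" (4x4, takes a point from camera to tool coordinates, whose origin is the TCP and whose axes are the flange's). Camera axes: x right, y down, z forward; pixel columns grow to the right and rows downward; lengths in mm; the calibration is good to about 2 mm. A picture is of the moment at which its call begins: read the wrist's pose just before it. There is no depth.
- r.sign_off(): hands the job in; it is judged then, once.
Trained networks look in a picture, given as the dict that the camera call returned (one of the last four; its "shot" number tells which), for a name from the list of things; names that differ only in an ending like _2 or _b are one class to them, and where a whole thing is asked for, a point or a joint stands for the part that bears it (a point fixed in the world has none). Each returns a list of dicts, best first, with "confidence" (0 to 1); they miss things now and then, are a little off and sometimes report something else, mostly with a low value. They report only what shows in the picture. A call takes as long as a camera call. They do not tell look-alikes from the thing itself.
- nets.find_in(picture, name): "bbox" ([left, top, width, height] in pixels, round what is visible of it).
The state is a dict: "time": time; "qpos": joint angles; "qd": joint speeds; "joint_efforts": joint torques, N m; "position": TCP position; "tcp_rot": TCP orientation; "contact_force": force on the tool from outside, world axes, zero at the start; "ft_torque": the same for the moment, N m; "gripper_width": finger opening in mm; "grasp_force": force on a finger pad.
Only numpy, scipy, OpenCV 4.12 (cv2) and the standard library are available. Lean on these libraries where they do the work, as an engineer would, in place of code of your own. Each camera call takes 0.05 s, during which the arm holds its last target. There are 200 camera calls.

### The job

Make up the two wooden table caddies. The breakfast caddy, the one with the glass jar, gets the jam jar upright in its well and both coffee capsules dropped through the neck into its jar; the dinner caddy gets the pepper mill upright in its larger well and the spice jar upright in its smaller one. The small tin is for neither: leave it standing where it is.

Things in the scene. Friction and masses are not known exactly. Their poses are not given: they have to be found in the camera images.
- capsule_1_centre (a point): one of two identical aluminium coffee capsules, loose, 15 g, standing on its wide rim with the narrow end up: 30 mm high, rim 37 mm across and 2 mm thick at the foot, body 32 mm across just above it and 29 mm at 24 mm up, domed above. Either may go in first. The point is on its axis, half-way up (15 mm above its foot); z is its axis, up at the start.
- capsule_2_centre (a point): one of two identical aluminium coffee capsules, loose, 15 g, standing on its wide rim with the narrow end up: 30 mm high, rim 37 mm across and 2 mm thick at the foot, body 32 mm across just above it and 29 mm at 24 mm up, domed above. Either may go in first. The point is on its axis, half-way up (15 mm above its foot); z is its axis, up at the start.
- jam_jar_centre (a point): jam jar with a wide red lid, round, 66 mm across, 90 mm high, about 0.35 kg, loose, upright. The point is on its axis half-way up (45 mm above its foot); z up.
- pepper_mill_centre (a point): dark turned-wood pepper mill, round, 58 mm across, 170 mm high, 0.18 kg, loose, upright. It is tall: take it by its round wooden head, 50 mm across, from 123 to 159 mm above the foot, which does not turn; a small knob 12 mm across tops it. To the fingers the body is a barrel up to 58 mm wide. The point is on its axis half-way up (85 mm above its foot); z up.
- spice_jar_centre (a point): slim glass spice jar with a dark screw lid, round, 41 mm across, 105 mm high, 0.11 kg, loose, upright. The point is on its axis half-way up (52 mm above its foot); z up.
- small_tin_centre (a point): squat food tin, round, 57 mm across, 72 mm high, 0.18 kg, loose, upright. It belongs to neither caddy. The point is on its axis half-way up (36 mm above its foot); z up.
- jar_mouth (a point): centre of the mouth of the clear glass jar fixed in the breakfast caddy, level with its rim, 138 mm above the worktop. Its neck is 54 mm wide inside, 65 mm over the steel band round it, 30 mm long; below it the body widens to 89 mm outside, 82 inside. Inner floor 127 mm below the mouth. x points along the caddy, away from its well; z up.
- breakfast_well (a point): floor centre of the round well (76 mm wide, 24 deep) of the breakfast caddy: a fixed light wooden block 205 x 108 x 30 mm, low steel handle at each end, with the glass jar at one end and this well at the other, 99 mm from the jar's axis. Floor 6 mm, block top 30 mm above the worktop. x points along the block to the jar, y across it, z up.
- dinner_large_well (a point): floor centre of the larger round well (76 mm wide, 24 deep) of the dinner caddy: a fixed light wooden block like the other (205 x 108 x 30 mm) but with two empty wells and no glass jar. Floor 6 mm, block top 30 mm above the worktop. x points along the block to the smaller well, y across it, z up.
- dinner_small_well (a point): floor centre of the smaller round well (54 mm wide, 24 deep) at the other end of the dinner caddy, 100 mm from the larger well's axis. Floor 6 mm, block top 30 mm above the worktop; axes as dinner_large_well's. Over the worktop beyond both caddies, from x = 0.60 on, wall cabinets hang from 0.5 m up, which a raised wrist swinging wide can strike.
Things that resemble listed ones, but are neither listed nor needed, are in the scene too. What is shaped like the part that bears jam_jar_centre but purple is not meant.

How it is judged (in metres and radians):
At the end, for the whole second after the job is handed in: Jam jar, mill and spice jar upright (0.12 rad) on the floors (6 mm) of their wells, within 12, 14 and 12 mm of the well centres; both capsules in the jar, over 55 mm below its mouth; all at rest; the small tin within 30 mm of where it stood (horizontal distance between jam_jar_centre and breakfast_well below 0.012 m and z of jam_jar_centre in the frame of breakfast_well below 0.051 m and angle between each of jam_jar_centre, pepper_mill_centre, spice_jar_centre's own z axis and vertical below 0.12 rad and linear speed of each of jam_jar, pepper_mill, spice_jar, capsule_1, capsule_2 below 0.02 m/s and horizontal distance between pepper_mill_centre and dinner_large_well below 0.014 m and z of pepper_mill_centre in the frame of dinner_large_well below 0.091 m and horizontal distance between spice_jar_centre and dinner_small_well below 0.012 m and z of spice_jar_centre in the frame of dinner_small_well below 0.0585 m and horizontal distance between each of capsule_1_centre, capsule_2_centre and jar_mouth below 0.042 m and z of each of capsule_1_centre, capsule_2_centre in the frame of jar_mouth below -0.055 m and distance of small_tin_centre from where it was at the start of the episode below 0.03 m); the robot touches nothing.
It fails at once if the small tin is pushed or carried more than 30 mm from where it stood, or knocked over (distance of small_tin_centre from where it was at the start of the episode above 0.03 m or angle between small_tin_centre's own z axis and vertical above 0.5 rad).
It also fails if it takes over 136 s, if anything falls off the work surface, if the arm or the gripper's body presses on something with over 40 N, if the wrist force passes 120 N, or if a joint passes its speed limit or range.

## Working session

There is one attempt and no reset: what is moved stays moved. The work goes in short steps, Python scripts to look and compute and a shell command to move; the robot and the scene stay as the last step left them, time stands still between calls to the robot, and variables do not carry over. Pictures are saved under pics/ and viewed, at most 14 in all, crops included, and the job is handed in when it is done.

```bash
ls; mkdir -p pics
python3 - <<'E'
from cell import r,capture,nets
import cv2,numpy as np
s=r.sense();print(s['time'],s['position'],np.round(s['tcp_rot'],3).tolist(),s['gripper_width'])
for n in['scene','top']:
    p=capture(n);cv2.imwrite(f'pics/{n}1.png',p['pixels']);print(n,p['intrinsics'],p['xyz'],np.round(p['orientation'],4).tolist())
    for k in['capsule_1_centre','jam_jar_centre','pepper_mill_centre','spice_jar_centre','small_tin_centre','jar_mouth','breakfast_well','dinner_large_well','dinner_small_well']:
        print(k,[(np.round(d['bbox']).astype(int).tolist(),round(d['confidence'],2)) for d in nets.find_in(p,k)][:5])
E
```

```text
pics
0.0 [ 276.52396065 -559.91085456  219.13328819] [[0.897, 0.443, -0.001], [0.443, -0.897, 0.001], [-0.0, -0.002, -1.0]] 85.50238739613597
scene [[470.71538575   0.         321.36392688]
 [  0.         470.71538575 242.85849559]
 [  0.           0.           1.        ]] [-494.17177857 -946.89276876  651.24628243] [[0.6419, -0.3155, 0.6989], [-0.7667, -0.2494, 0.5916], [-0.0123, -0.9156, -0.4019]]
capsule_1_centre [([303, 256, 8, 12], 0.68)]
jam_jar_centre [([474, 305, 38, 51], 0.89), ([398, 260, 27, 43], 0.6)]
pepper_mill_centre [([357, 246, 25, 64], 0.66)]
spice_jar_centre []
small_tin_centre [([189, 214, 19, 28], 0.9)]
jar_mouth [([300, 228, 64, 70], 0.79)]
breakfast_well [([297, 228, 65, 69], 0.67)]
dinner_large_well [([208, 226, 58, 32], 0.97), ([360, 247, 21, 65], 0.53), ([301, 254, 14, 18], 0.32)]
dinner_small_well [([205, 226, 60, 32], 0.92)]
top [[503.81931014   0.         325.29043444]
 [  0.         503.81931014 235.54035469]
 [  0.           0.           1.        ]] [ 289.10171943 -122.43593078 1505.07268237] [[-0.0238, -0.9933, 0.1135], [-0.9997, 0.023, -0.0084], [0.0057, -0.1137, -0.9935]]
capsule_1_centre [([297, 227, 10, 8], 0.65)]
jam_jar_centre [([491, 235, 34, 24], 0.83), ([404, 199, 26, 27], 0.63)]
pepper_mill_centre [([390, 244, 24, 17], 0.75)]
spice_jar_centre []
small_tin_centre [([148, 250, 26, 23], 0.69)]
jar_mouth [([329, 197, 36, 76], 0.87)]
breakfast_well [([326, 196, 38, 79], 0.87)]
dinner_large_well [([188, 203, 44, 80], 0.71)]
dinner_small_well [([187, 200, 44, 83], 0.96)]
```

View pics/scene1.png

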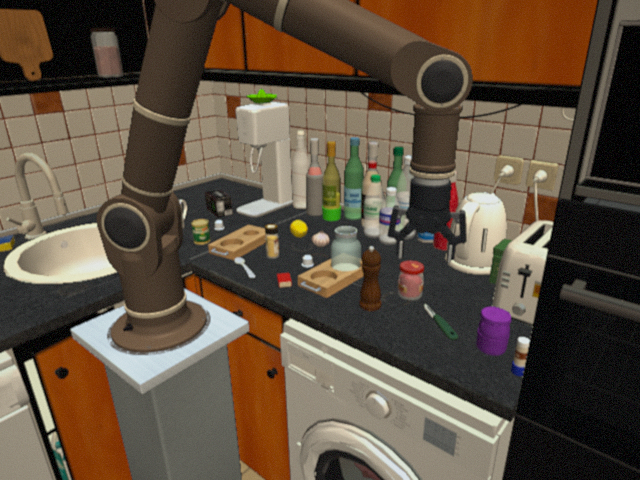

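```bash
python3 -c "
import cv2
a=cv2.imread('pics/top1.png')[150:330,110:550]
cv2.imwrite('pics/top1c.png',cv2.resize(a,(800,327),interpolation=cv2.INTER_CUBIC))"
```

```text
(no output)
```

View pics/top1c.png

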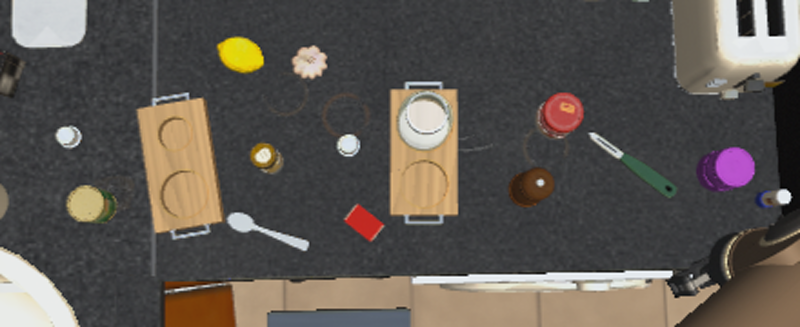

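The scene view shows, with top-view pixels in brackets:
- **Breakfast caddy:** the glass jar is at the far end (343,213) and the well at the near end.
- **Dinner caddy:** its two wells are at (206,223) and (211,257).
- **Jam jar:** the red-lidded one (418,212). The look-alike is purple, at (512,242).
- **Mill:** (402,252).
- **Spice jar:** candidates are (255,236) by the dinner caddy and the small white-capped bottle at (537,258).
- **Capsules:** (301,230) and (147,225).
- **Tin:** (158,262).

Next I'll check the spice jar candidates close up and compute positions.

```bash
cat > h.py <<'E'
import numpy as np,cv2
from cell import r,capture,nets
def cam(p):
    if 'mount' in p:
        s=p['s'];M=np.array(p['mount']);R=np.array(s['tcp_rot'])
        return R@M[:3,3]+s['position'],R@M[:3,:3]
    return np.array(p['xyz']),np.array(p['orientation'])
def shot(n,f=None):
    s=r.sense();p=capture(n);p['s']=s
    if f:cv2.imwrite('pics/'+f,p['pixels'])
    return p
def bp(p,u,v,z):
    c,R=cam(p);d=R@np.linalg.solve(p['intrinsics'],[u,v,1.]);return (c+d*(z-c[2])/d[2])[:2].round(1)
def pj(p,X):
    c,R=cam(p);q=np.array(p['intrinsics'])@(R.T@(np.array(X,float)-c));return (q[:2]/q[2]).round(1)
E
python3 - <<'E'
from h import *
p=shot('top');s=110,150;k=440/800
for n,u,v,z in[('capA',348,144,29),('capB',68,135,29),('jam',563,112,90),('millknob',540,183,168),('spice',263,154,105),('spice2',783,197,70),('tin',84,202,72),('mouth',428,113,138),('bwell',424,185,30),('dsmall',174,134,30),('dlarge',184,194,30)]:
    print(n,bp(p,110+u*k,150+v*k,z))
q=shot('scene')
a=cv2.resize(q['pixels'][205:265,180:320],(700,300),interpolation=cv2.INTER_CUBIC)
b=cv2.resize(q['pixels'][290:380,465:545],(266,300),interpolation=cv2.INTER_CUBIC)
cv2.imwrite('pics/c2.png',cv2.resize(np.hstack([a,b]),(800,248)))
E
```

```text
capA [478.2 -64.8]
capB [503.4 389.1]
jam [ 513.1 -404.4]
millknob [ 396.3 -350.4]
spice [456.   63.1]
spice2 [ 373.2 -748.6]
tin [390.8 347.5]
mouth [ 508.6 -190.7]
bwell [ 408.5 -186.3]
dsmall [500.9 217.1]
dlarge [403.  200.7]
```

View pics/c2.png

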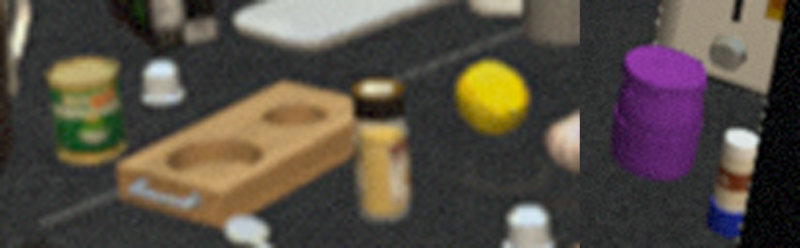

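The dark-lidded jar beside the dinner caddy, top-view (255,236), is the spice jar. The white and blue bottle is not. The red-lidded jar is the jam, and the green and gold tin is to be left. I'm moving to the jam jar first.

```bash
python3 -m crank '[[[0,0,6.6,0,0,0,0],[0,0,6.6,0,0,0,0],[0,0,6.6,0,0,0,0],[0,0,6.5,0,0,0,0],[0,0,0,30,-20,0,0],[0,0,0,30,-20,0,0],[0,0,0,30,-20,0,0],[0,0,0,30,-20,0,0],[0,0,0,30,-20,0,0],[0,0,0,30,-20,0,0],[0,0,0,30,-20,0,0],[0,0,0,26,-16,0,0],[0,0,0,0,0,0,0],[0,0,0,0,0,0,0]]]' 40
python3 - <<'E'
from h import *
p=shot('wrist','w1.png');s=p['s'];print(s['time'],s['position'].round(1) if hasattr(s['position'],'round') else s['position'],np.round(s['tcp_rot'],3).tolist(),s['qpos'])
print(np.round(p['mount'],3).tolist(),p['intrinsics'][0][0])
for k in['jam_jar_centre','pepper_mill_centre','jar_mouth']:print(k,[(d['bbox'],d['confidence']) for d in nets.find_in(p,k)][:2])
for X in([513,-404,90],[396,-350,168]):print(pj(p,X))
E
```

```text
time: 2.27
position: [514.9, -402.2, 219.6]
tcp_rot: [[1.0, 0.004, 0.0], [0.004, -1.0, 0.001], [0.0, -0.001, -1.0]]
contact_force: [-0.6, -0.4, 0.3]
gripper_width: 85.9
grasp_force: 0.0
2.2667 [ 514.9 -402.2  219.6] [[1.0, 0.004, 0.0], [0.004, -1.0, 0.001], [0.0, -0.001, -1.0]] [ 5.89464993e-01  4.59877498e-01  1.31962707e-04  1.52196517e+00
 -1.00979434e-03  1.16009040e+00 -9.76492563e-01]
[[-0.002, -0.948, -0.317, 82.214], [1.0, -0.002, -0.0, -0.531], [-0.0, -0.317, 0.948, -154.203], [0.0, 0.0, 0.0, 1.0]] 354.74715744583045
jam_jar_centre [([520.2, 253.5, 118.8, 96.8], 0.78), ([280.7, 168.1, 73.4, 90.9], 0.58)]
pepper_mill_centre [([217.0, 274.6, 79.4, 138.6], 0.7)]
jar_mouth [([0.0, 130.5, 176.5, 212.8], 0.77)]
[317.9 225.1]
[243.9 409.1]
```

View pics/w1.png

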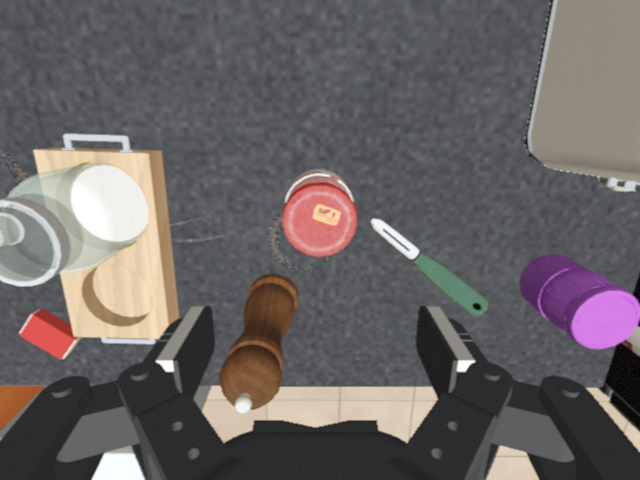

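The wrist view shows the jam lid centre at about (320,218), the mill knob at (243,403), the breakfast well rim at about (118,294) and the purple look-alike at the right.

Run:
```python
from h import *
p=shot('wrist')
h=cv2.cvtColor(p['pixels'],cv2.COLOR_BGR2HSV)
m=((h[...,0]<8)|(h[...,0]>172))&(h[...,1]>120)&(h[...,2]>90)
m=m.astype(np.uint8);m[:, :260]=0;m[:,380:]=0;m[:160]=0;m[270:]=0
print(cv2.boundingRect(cv2.findNonZero(m)))
for n,u,v,z in[('jam',320,217,90),('knob',243,403,168),('bwell',118,294,30),('mouth',33,238,138)]:print(n,bp(p,u,v,z))
x=[bp(p,u,v,30) for u,v in((37,150),(161,151),(178,338),(74,338))];print(x)
```

```text
(278, 172, 75, 80)
jam [ 516.3 -409.5]
knob [ 398.  -352.4]
bwell [ 414.9 -192.1]
mouth [ 515.  -207.3]
[array([ 566.6, -143. ]), array([ 565.2, -260. ]), array([ 359.2, -249.9]), array([ 359.7, -132.4])]
```

Run:
```python
from h import *
for i in range(2):
    p=shot('wrist');s=p['s'];print(s['time'],np.round(s['position'],1),pj(p,[516,-405,90]),np.round(s['tcp_rot'],3)[0])
print(p['intrinsics'])
```

```text
2.5167 [ 511.5 -405.8  220.2] [314.6 217.5] [ 1.    -0.003 -0.   ]
2.5667 [ 511.7 -405.6  220.2] [314.8 217.7] [ 1.    -0.002 -0.   ]
[[354.74715745   0.         314.96125294]
 [  0.         354.74715745 237.45881377]
 [  0.           0.           1.        ]]
```

```bash
python3 -m crank '[[[0,0,0,-9,-30,0,0],[0,0,0,-9,-30,0,0],[0,0,0,-9,-30,0,0],[0,0,0,-9,-30,0,0],[0,0,0,-9,-30,0,0],[0,0,0,-9,-30,0,0],[0,0,0,-9,-30,0,0],[0,0,0,-9,-26,0,0],[0,0,0,0,0,0,0],[0,0,0,0,0,0,0],[0,0,0,0,0,0,0],[0,0,0,0,0,0,0],[0,0,0,0,0,0,0],[0,0,0,0,0,0,0]]]'
python3 - <<'E'
from h import *
import pickle
p=shot('wrist','w2.png');pickle.dump(p,open('w2.pkl','wb'));print(p['s']['position'],p['s']['qd'])
print([ (n,pj(p,X)) for n,X in dict(cap=[478,-65,29],mouth=[512,-190,138],well=[413,-190,30]).items()])
E
```

```text
time: 3.78
position: [440.9, -169.3, 219.8]
tcp_rot: [[1.0, -0.002, -0.0], [-0.002, -1.0, -0.0], [-0.0, 0.0, -1.0]]
contact_force: [-0.0, 0.2, 0.2]
gripper_width: 85.2
grasp_force: 0.0
[ 440.91259757 -169.29666401  219.79723606] [-0.00231822 -0.00264544 -0.00336554  0.00267364 -0.00062697 -0.0017087
 -0.00117767]
[('cap', array([207.1, 168.5])), ('mouth', array([347.8, 136.9])), ('well', array([335.9, 232.7]))]
```

View pics/w2.png

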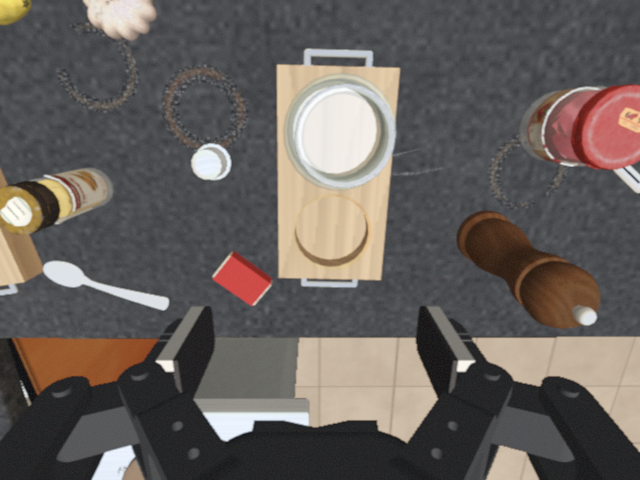

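The breakfast block corners are at (277,65), (400,68), (382,280) and (278,278), with the well rim centre at (331,229), capsule A at (210,162) and the jar ring centre at about (340,132).

Run:
```python
from h import *
import pickle
p=pickle.load(open('w2.pkl','rb'))
C=[bp(p,u,v,30) for u,v in((277,65),(400,68),(382,280),(278,278))];print(C)
c=np.mean(C,0);ax=(C[0]+C[1]-C[2]-C[3])/2;print('c',c,'len',np.linalg.norm(ax),'yaw',np.degrees(np.arctan2(ax[1],ax[0])))
# edge-based: wood mask
g=cv2.cvtColor(p['pixels'],cv2.COLOR_BGR2HSV);m=((g[...,0]>8)&(g[...,0]<25)&(g[...,1]>60)&(g[...,2]>120)).astype(np.uint8)
m[:,:270]=0;m[:,410:]=0;m[:55]=0;m[290:]=0
m=cv2.morphologyEx(m,cv2.MORPH_OPEN,np.ones((3,3)))
h=cv2.convexHull(cv2.findNonZero(m)).reshape(-1,2).astype(float)
W=np.array([bp(p,u,v,30) for u,v in h],np.float32);R=cv2.minAreaRect(W);print(R)
u=ax/np.linalg.norm(ax)
for c0 in(c,np.array(R[0])):print('well',c0-49.5*u,'mouth',c0+49.5*u)
print('wellrim',bp(p,331.5,229,30),'ring as band z128',bp(p,340.5,132.5,128),'body80',bp(p,340.5,132.5,85))
print('cap top',bp(p,210,162,29),'spice',bp(p,16,211,105),'knob',bp(p,585,316,168),'jam',bp(p,617,127,90))
for M in [(128,65/2),(100,44.5),(138,27)]:
  for a in (0,90,180,270):print(M,pj(p,[*(c+49.5*u+M[1]*np.array([np.cos(np.radians(a)),np.sin(np.radians(a))])),M[0]]),end='')
a=p['pixels'][60:200,265:415];cv2.imwrite('pics/c3.png',cv2.resize(a,(600,560),interpolation=cv2.INTER_CUBIC))
```

```text
[array([ 568. , -135.8]), array([ 565.2, -244.2]), array([ 359.9, -239.9]), array([ 362.6, -129.2])]
c [ 463.925 -187.275] len 205.4223089150738 yaw -1.520276176571578
((464.4342956542969, -186.6929168701172), (109.17936706542969, 206.3446807861328), 88.38787841796875)
well [ 414.44242406 -185.96172978] mouth [ 513.40757594 -188.58827022]
well [ 414.95171972 -185.37964665] mouth [ 513.91687159 -188.00618709]
wellrim [ 416.9 -185.4] ring as band z128 [ 514.4 -186. ] body80 [ 512.8 -188.9]
cap top [484.2 -68.4] spice [455.7  64.4] knob [ 398.7 -347.2] jam [ 516.3 -400. ]
(128, 32.5) [345.6  80.9](128, 32.5) [295.6 134.2](128, 32.5) [343.3 182.6](128, 32.5) [393.2 133.8](100, 44.5) [342.7  66.3](100, 44.5) [281.4 132.7](100, 44.5) [340.3 191.8](100, 44.5) [401.5 132.2](138, 27) [346.7  89. ](138, 27) [303.4 134.8](138, 27) [344.7 176.9](138, 27) [387.9 134.5]
```

View pics/c3.png

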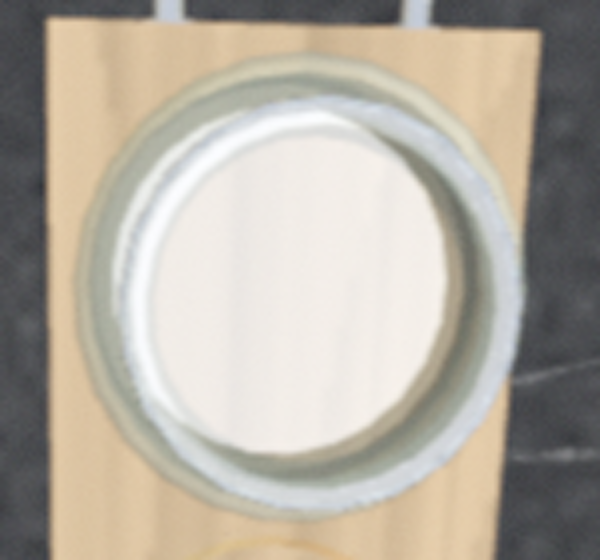

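The jar mouth is at about (512,-188.5) and the well at (415,-186). Going for capsule A.

```bash
python3 -m crank '[[[0,0,0,14,-34,0,110],[0,0,0,14,-34,0,110],[0,0,0,13,-35,0,110],[0,0,0,0,0,35,110],[0,0,0,0,0,35,110],[0,0,0,0,0,35,110],[0,0,0,0,0,35,110],[0,0,0,0,0,0,110],[0,0,0,0,0,0,110],[0,0,0,0,0,0,110],[0,0,0,0,0,0,110]]]' 25
python3 - <<'E'
from h import *
p=shot('wrist','w3.png');s=p['s'];print(r.tips_ahead,s['position'],s['gripper_width'])
for X in([482,-66,29],[482,-66,0]):print(pj(p,X))
cv2.imwrite('pics/w3.png',cv2.resize(p['pixels'],(480,360)))
E
```

```text
time: 4.75
position: [483.6, -65.7, 82.2]
tcp_rot: [[1.0, -0.001, 0.004], [-0.001, -1.0, -0.0], [0.004, 0.0, -1.0]]
contact_force: [-0.3, -0.2, -0.3]
gripper_width: 48.5
grasp_force: 0.0
11.0 [483.58169644 -65.6964629   82.16920806] 48.532555794032966
[316.4 259.4]
[316.2 244.1]
```

View pics/w3.png

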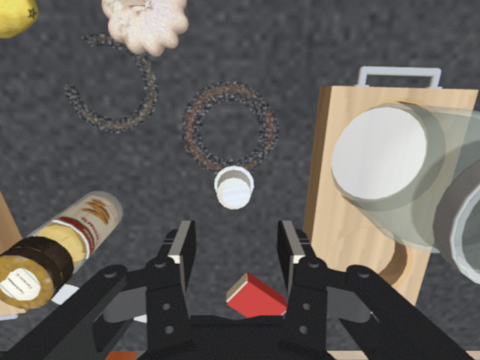

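The capsule's top is at (313,259) in full pixels against a predicted (316,259), so the position is good. Descending to grasp.

```bash
python3 -m crank '[[[0,0,0,-1,-1,30,110],[0,0,0,0,0,30,110],[0,0,0,0,0,0,110],[0,0,0,0,0,0,110],[0,0,0,0,0,0,255],[0,0,0,0,0,0,255],[0,0,0,0,0,0,255],[0,0,0,0,0,0,255],[0,0,0,0,0,0,255],[0,0,0,0,0,0,255]]]' 25
```

```text
time: 5.63
position: [481.1, -64.5, 20.4]
tcp_rot: [[1.0, -0.0, 0.001], [-0.0, -1.0, -0.0], [0.001, 0.0, -1.0]]
contact_force: [0.7, 0.4, -0.6]
gripper_width: -0.0
grasp_force: 0.0
```

```bash
python3 -m crank '[[[0,0,0,0,0,-30,110],[0,0,0,0,0,-30,110],[0,0,0,0,0,0,110],[0,0,0,0,0,0,110],[0,0,0,0,0,0,110]]]' 25
python3 - <<'E'
from h import *
p=shot('wrist');s=p['s'];print(s['position'],s['gripper_width'])
for X in([482,-66,29],[482,-66,0]):print(pj(p,X))
cv2.imwrite('pics/w4.png',cv2.resize(p['pixels'],(480,360)))
E
```

```text
time: 6.05
position: [480.7, -64.5, 79.9]
tcp_rot: [[1.0, -0.0, 0.0], [-0.0, -1.0, -0.0], [0.0, 0.0, -1.0]]
contact_force: [-1.0, -0.8, -0.3]
gripper_width: 48.4
grasp_force: 0.0
[480.68807391 -64.4956856   79.864193  ] 48.4233883256948
[318.3 256.2]
[317.9 241. ]
```

View pics/w4.png

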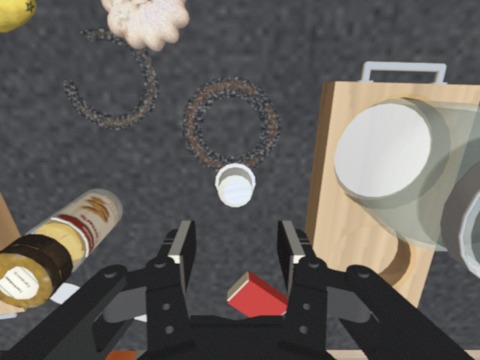

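The capsule is untouched at about (313,253), so the fingers closed above it. The image geometry puts the fingertips roughly 20 mm higher than the stated TCP offset. I'll descend lower in small, force-checked steps.

```bash
python3 -m crank '[[[0,0,0,1,0,33,110],[0,0,0,0,0,33,110],[0,0,0,0,0,0,110],[0,0,0,0,0,0,110]]]' 25; python3 -m crank '[[[0,0,0,0,0,2,110],[0,0,0,0,0,2,110],[0,0,0,0,0,0,110]]]' | grep -A0 -E "posi|force"; python3 -c "
from h import *
p=shot('wrist');s=p['s'];print(s['position'],s['contact_force'],s['gripper_width'])
a=p['pixels'][200:480,150:480];cv2.imwrite('pics/w5.png',cv2.resize(a,(660,560)))
print(pj(p,[*s['position'][:2],0]),pj(p,[482,-65,29]))"
```

```text
time: 6.43
position: [479.6, -64.1, 12.1]
tcp_rot: [[1.0, 0.0, -0.006], [0.0, -1.0, 0.001], [-0.006, -0.001, -1.0]]
contact_force: [-0.3, 0.1, 0.5]
gripper_width: 48.6
grasp_force: 0.0
position: [482.7, -64.5, 11.0]
--
contact_force: [-0.3, 0.2, 0.7]
--
grasp_force: 0.0
[482.70049521 -64.51248063  11.03429706] [-0.29600807  0.16672959  0.67890308] 48.890395347522684
[316.1 287. ] [317.5 318.1]
```

View pics/w5.png

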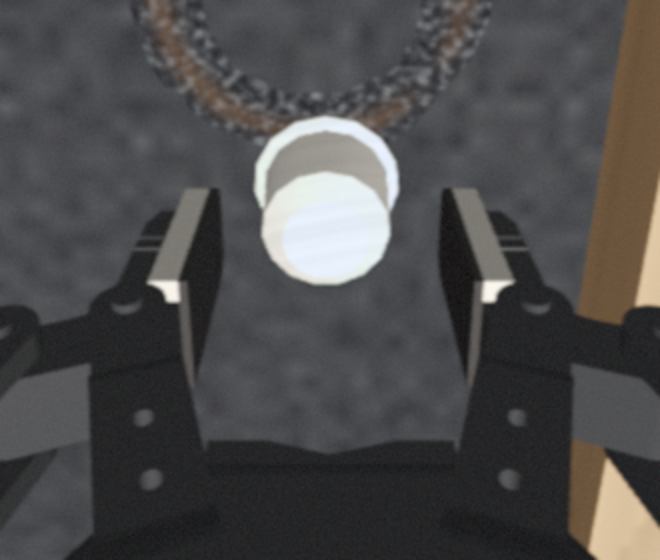

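The capsule's dome is at (313,314) in full pixels, level with the fingertips at about (261,295) and (370,295). So the tips are still 20–30 mm up, and I need to go about 13 mm lower.

```bash
python3 -m crank '[[[0,0,0,0,0,4,110],[0,0,0,0,0,4,110],[0,0,0,0,0,4,110],[0,0,0,0,0,0,110],[0,0,0,0,0,0,110]]]' 25 ; python3 -m crank '[[[0,0,0,0,0,0,255],[0,0,0,0,0,0,255],[0,0,0,0,0,0,255],[0,0,0,0,0,0,255],[0,0,0,0,0,0,255]]]' 25
```

```text
time: 7.15
position: [481.6, -64.4, -2.3]
tcp_rot: [[1.0, -0.0, -0.001], [-0.0, -1.0, 0.0], [-0.001, -0.0, -1.0]]
contact_force: [-0.1, 0.4, -0.4]
gripper_width: 48.6
grasp_force: 0.0
time: 7.57
position: [481.9, -64.4, -1.8]
tcp_rot: [[1.0, -0.0, 0.0], [-0.0, -1.0, -0.0], [0.0, 0.0, -1.0]]
contact_force: [-0.7, 0.2, 4.4]
gripper_width: 28.5
grasp_force: 24.8
```

```bash
python3 -m crank '[[[0,0,0,0,0,0,130],[0,0,0,0,0,0,130],[0,0,0,0,0,4,130],[0,0,0,0,0,3,130],[0,0,0,0,0,0,130]]]' 25 |grep -A3 -E "posi|force"; python3 -m crank '[[[0,0,0,0,0,0,255],[0,0,0,0,0,0,255],[0,0,0,0,0,0,255],[0,0,0,0,0,0,255],[0,0,0,0,0,0,255]]]' 25
```

```text
position: [481.4, -64.4, -9.8]
tcp_rot: [[1.0, -0.0, -0.001], [-0.0, -1.0, 0.0], [-0.001, -0.0, -1.0]]
contact_force: [0.1, 0.5, 1.0]
gripper_width: 41.8
grasp_force: 0.0
time: 8.4
position: [481.7, -64.4, -8.8]
tcp_rot: [[1.0, -0.0, -0.0], [-0.0, -1.0, -0.0], [-0.0, 0.0, -1.0]]
contact_force: [-1.3, 0.2, 5.5]
gripper_width: 29.6
grasp_force: 24.2
```

Gripped at 29.6 mm, which fits the capsule body. Lifting and carrying it to the mouth.

```bash
python3 -m crank '[[[0,0,0,0,0,-20,255],[0,0,0,0,0,-35,255],[0,0,0,0,0,-35,255],[0,0,0,0,0,-35,255],[0,0,0,0,0,-35,255],[0,0,0,8,31,0,255],[0,0,0,8,31,0,255],[0,0,0,7,31,0,255],[0,0,0,7,31,0,255],[0,0,0,0,0,0,255],[0,0,0,0,0,0,255],[0,0,0,0,0,0,255],[0,0,0,0,0,0,255]]]' 25
python3 -c "
from h import *
p=shot('wrist');s=p['s'];z=s['position'][2];print(s['position'])
cv2.imwrite('pics/w6.png',p['pixels'][150:480,120:520])
print('mouth',pj(p,[512,-188.5,138]),'foot',pj(p,[*s['position'][:2],z+9]))"
```

```text
time: 9.48
position: [511.7, -187.0, 150.8]
tcp_rot: [[1.0, 0.001, -0.0], [0.001, -1.0, 0.001], [-0.0, -0.001, -1.0]]
contact_force: [-0.4, -0.3, -0.5]
gripper_width: 29.6
grasp_force: 23.9
[ 511.72751764 -187.00771732  150.80548579]
mouth [319. 285.] foot [316.3 306.5]
```

View pics/w6.png

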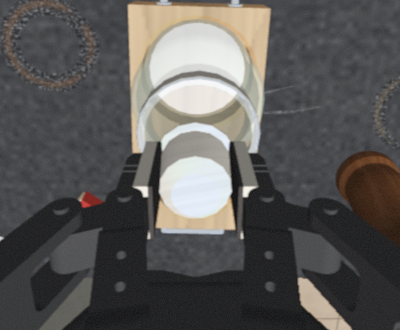

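The band ring is centred at about (319,282) and the capsule at (316,306), so it is over the mouth. Lowering and releasing.

```bash
python3 -m crank '[[[0,0,0,0,2,9,255],[0,0,0,0,0,9,255],[0,0,0,0,0,0,255],[0,0,0,0,0,0,255],[0,0,0,0,0,0,110],[0,0,0,0,0,0,110],[0,0,0,0,0,0,110],[0,0,0,0,0,-30,110],[0,0,0,0,0,-30,0],[0,0,0,0,0,-20,0],[0,0,0,0,0,0,0]]]' 25
python3 -c "
from h import *
p=shot('wrist');s=p['s'];print(s['position'],pj(p,[512,-188.5,138]))
cv2.imwrite('pics/w7.png',p['pixels'][100:350,200:480])"
```

```text
time: 10.45
position: [514.3, -191.2, 217.9]
tcp_rot: [[1.0, -0.0, 0.007], [-0.0, -1.0, -0.002], [0.007, 0.002, -1.0]]
contact_force: [0.6, -0.2, 0.6]
gripper_width: 82.2
grasp_force: 0.0
[ 514.33854445 -191.15932682  217.86175161] [311.8 246.7]
```

View pics/w7.png

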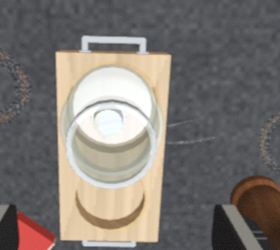

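The capsule lies in the jar, seen through the mouth at crop (107,122). Next is the jam jar.

```bash
python3 -m crank '[[[0,0,0,1,36,0,0],[0,0,0,0,36,0,0],[0,0,0,1,36,0,0],[0,0,0,0,36,0,0],[0,0,0,1,36,0,0],[0,0,0,0,36,0,0],[0,0,0,0,0,30,0],[0,0,0,0,0,30,0],[0,0,0,0,0,0,0],[0,0,0,0,0,0,0],[0,0,0,0,0,0,0],[0,0,0,0,0,0,0],[0,0,0,0,0,0,0],[0,0,0,0,0,0,0]]]' 50 | grep posi
python3 -c "
from h import *
p=shot('wrist','jam.png');s=p['s'];print(s['position'],pj(p,[515.5,-405,90]))
h=cv2.cvtColor(p['pixels'],cv2.COLOR_BGR2HSV)
m=(((h[...,0]<8)|(h[...,0]>172))&(h[...,1]>120)&(h[...,2]>90)).astype(np.uint8)
n,l,st,c=cv2.connectedComponentsWithStats(m);i=1+st[1:,4].argmax();print(st[i],c[i]);
b=st[i];print('lid~',bp(p,b[0]+b[2]/2,b[1]+b[3]-b[2]*.48,90))
print([(d['bbox'],d['confidence']) for d in nets.find_in(p,'jam_jar_centre')][:2])"
```

```text
position: [515.6, -406.6, 154.6]
[ 515.58432733 -406.55714312  154.60656015] [313.4 250.7]
[ 267  200   94   91 1244] [310.39469453 225.96221865]
lid~ [ 518.9 -405.4]
[([550.6, 279.8, 89.4, 117.6], 0.81), ([265.8, 179.8, 95.0, 112.1], 0.57)]
```

```bash
python3 -c "
from h import *
p=shot('wrist');print(p['s']['position'])
for x in(514,517,520):
  q=np.array([pj(p,[x+33*np.cos(a),-405.4+33*np.sin(a),z]) for z in(0,90) for a in np.linspace(0,6.28,60)]);print(x,q.min(0),q.max(0))"
```

```text
[ 515.21611195 -406.49812459  154.02668142]
514 [263.9 180.1] [364.3 297.4]
517 [263.7 176.7] [364.5 293.5]
520 [263.5 173.2] [364.7 289.5]
```

```bash
python3 -m crank '[[[0,0,0,1,-1,33,0],[0,0,0,0,0,33,0],[0,0,0,0,0,33,0],[0,0,0,0,0,32,0],[0,0,0,0,0,0,0],[0,0,0,0,0,0,0],[0,0,0,0,0,0,255],[0,0,0,0,0,0,255],[0,0,0,0,0,0,255],[0,0,0,0,0,0,255],[0,0,0,0,0,0,255]]]' 60; python3 -m crank '[[[0,0,0,0,0,-10,255],[0,0,0,0,0,-30,255],[0,0,0,0,0,-35,255],[0,0,0,0,0,-35,255],[0,0,0,0,0,-35,255],[0,0,0,0,0,-15,255],[0,0,0,0,0,0,255],[0,0,0,0,0,0,255],[0,0,0,0,0,0,255]]]'
```

```text
time: 12.73
position: [517.5, -406.6, 25.5]
tcp_rot: [[1.0, -0.0, 0.004], [-0.0, -1.0, -0.003], [0.004, 0.003, -1.0]]
contact_force: [0.4, 2.2, 6.4]
gripper_width: 62.7
grasp_force: 65.7
time: 13.48
position: [515.0, -404.9, 181.2]
tcp_rot: [[1.0, -0.0, -0.001], [-0.0, -1.0, 0.001], [-0.001, -0.001, -1.0]]
contact_force: [-0.7, -0.8, -3.3]
gripper_width: 62.6
grasp_force: 67.2
```

```bash
python3 -m crank '[[[0,0,0,-14,-31,0,255],[0,0,0,-14,-31,0,255],[0,0,0,-14,-31,0,255],[0,0,0,-14,-31,0,255],[0,0,0,-14,-31,0,255],[0,0,0,-15,-32,0,255],[0,0,0,-15,-32,0,255],[0,0,0,0,0,0,255],[0,0,0,0,0,30,255],[0,0,0,0,0,30,255],[0,0,0,0,0,30,255],[0,0,0,0,0,25,255],[0,0,0,0,0,0,255],[0,0,0,0,0,0,255],[0,0,0,0,0,0,255],[0,0,0,0,0,0,255]]]'
python3 -c "
from h import *
p=shot('wrist');s=p['s'];print(s['position'],pj(p,[415,-186,30]))
cv2.imwrite('pics/w8.png',p['pixels'][120:400,160:500])"
```

```text
time: 14.82
position: [416.8, -186.8, 68.2]
tcp_rot: [[1.0, -0.0, 0.002], [-0.0, -1.0, -0.001], [0.002, 0.001, -1.0]]
contact_force: [-0.1, 0.3, -2.4]
gripper_width: 62.6
grasp_force: 67.9
[ 416.79565492 -186.81933604   68.2359786 ] [314.6 269.1]
```

View pics/w8.png

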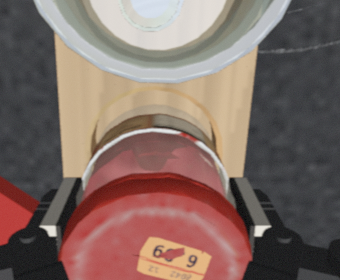

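The jam jar's foot is centred at about crop (156) and the well rim at about (154), so they're aligned. Lowering gently.

```bash
python3 -m crank '[[[0,0,0,-1,0,8,255],[0,0,0,0,0,8,255],[0,0,0,0,0,8,255],[0,0,0,0,0,5,255],[0,0,0,0,0,0,255],[0,0,0,0,0,0,255],[0,0,0,0,0,0,255]]]'; python3 -m crank '[[[0,0,0,0,0,3,255],[0,0,0,0,0,3,255],[0,0,0,0,0,3,255],[0,0,0,0,0,0,255],[0,0,0,0,0,0,255],[0,0,0,0,0,0,255]]]'
```

```text
time: 15.45
position: [414.9, -186.4, 37.9]
tcp_rot: [[1.0, -0.0, -0.0], [-0.0, -1.0, 0.0], [-0.0, -0.0, -1.0]]
contact_force: [0.3, 0.1, -2.9]
gripper_width: 62.8
grasp_force: 67.9
time: 15.95
position: [415.2, -186.5, 31.2]
tcp_rot: [[1.0, -0.0, 0.001], [-0.0, -1.0, -0.001], [0.001, 0.001, -1.0]]
contact_force: [-9.9, 4.3, 34.7]
gripper_width: 62.6
grasp_force: 71.0
```

```bash
python3 -m crank '[[[0,0,0,0,0,-2,255],[0,0,0,0,0,0,0],[0,0,0,0,0,0,0],[0,0,0,0,0,0,0],[0,0,0,0,0,0,0],[0,0,0,0,0,-20,0],[0,0,0,0,0,-40,0],[0,0,0,0,0,-40,0],[0,0,0,0,0,-40,0],[0,0,0,0,0,-40,0],[0,0,0,0,0,0,0],[0,0,0,0,0,0,0],[0,0,0,0,0,0,0],[0,0,0,0,0,0,0]]]'
python3 -c "
from h import *
p=shot('wrist','jamplaced.png');s=p['s'];print(s['position'])
print([(d['bbox'],d['confidence']) for d in nets.find_in(p,'jam_jar_centre')][:2])
for z0 in (6,20):
  q=np.array([pj(p,[415+33*np.cos(a),-186+33*np.sin(a),z]) for z in(z0,z0+90) for a in np.linspace(0,6.28,60)]);print(z0,q.min(0),q.max(0)-q.min(0))
print([(d['bbox'],d['confidence']) for d in nets.find_in(p,'pepper_mill_centre')][:2])"
```

```text
time: 17.12
position: [414.0, -186.1, 209.7]
tcp_rot: [[1.0, -0.0, -0.002], [-0.0, -1.0, 0.001], [-0.002, -0.001, -1.0]]
contact_force: [0.5, 0.4, 0.5]
gripper_width: 85.5
grasp_force: 0.0
[ 413.98999781 -186.11296595  209.66441122]
[([276.3, 169.6, 80.2, 97.2], 0.97), ([445.3, 187.5, 149.3, 117.2], 0.31)]
6 [273.8 169.1] [83.7 96.4]
20 [271.8 171.1] [ 87.8 101.5]
[([445.9, 189.2, 149.9, 113.4], 0.61)]
```

The jam jar is seated: its box matches the seated model to about 2 px. Next is the mill.

```bash
python3 -m crank '[[[0,0,0,-3,33,0,0],[0,0,0,-3,33,0,0],[0,0,0,-3,33,0,0],[0,0,0,-4,32,0,0],[0,0,0,-3,32,0,0],[0,0,0,0,0,0,0],[0,0,0,0,0,0,0],[0,0,0,0,0,0,0],[0,0,0,0,0,0,0],[0,0,0,0,0,0,0]]]' |grep posi
python3 -c "
from h import *
p=shot('wrist','mill.png');s=p['s'];print(s['position'],'exp',pj(p,[397.5,-349.5,168]))
h=cv2.cvtColor(p['pixels'],cv2.COLOR_BGR2HSV);u,v=pj(p,[397.5,-349.5,168]).astype(int)
m=((h[...,2]>170)&(h[...,1]<60)).astype(np.uint8)
m[:,:u-40]=0;m[:,u+40:]=0;m[:v-60]=0;m[v+60:]=0
n,l,st,c=cv2.connectedComponentsWithStats(m)
for i in range(1,n):
  if st[i,4]>30:print(st[i],c[i],bp(p,*c[i],167))
print([(d['bbox'],d['confidence']) for d in nets.find_in(p,'pepper_mill_centre')][:2])
q=np.array([pj(p,[397.5+25*np.cos(a),-349.5+25*np.sin(a),145]) for a in np.linspace(0,6.28,60)]);print(q.min(0),q.max(0))"
```

```text
position: [399.3, -348.1, 210.8]
[ 399.25414702 -348.0833482   210.83114494] exp [318.4 265.9]
[309 255  19  19 297] [317.94949495 263.94276094] [ 398.3 -349.3]
[ 278  312   80   13 1034] [317.5483559  318.03481625] [ 361.  -349.1]
[([1.7, 3.0, 212.0, 250.0], 0.72), ([282.7, 176.9, 69.2, 107.7], 0.65)]
[280.4 215.7] [355.7 286.3]
```

```bash
python3 -m crank '[[[0,0,0,-1,1,34,0],[0,0,0,0,0,34,0],[0,0,0,0,0,35,0],[0,0,0,0,0,0,0],[0,0,0,0,0,0,0],[0,0,0,0,0,0,255],[0,0,0,0,0,0,255],[0,0,0,0,0,0,255],[0,0,0,0,0,0,255],[0,0,0,0,0,0,255],[0,0,0,0,0,0,255]]]' 60; python3 -m crank '[[[0,0,0,0,0,-10,255],[0,0,0,0,0,-20,255],[0,0,0,0,0,-20,255],[0,0,0,0,0,-20,255],[0,0,0,0,0,0,255],[0,0,0,0,0,0,255]]]'
```

```text
time: 19.12
position: [399.4, -351.2, 110.5]
tcp_rot: [[1.0, -0.0, 0.004], [-0.0, -1.0, -0.002], [0.004, 0.002, -1.0]]
contact_force: [-0.6, 1.1, 8.1]
gripper_width: 46.4
grasp_force: 60.2
time: 19.62
position: [398.4, -350.9, 179.8]
tcp_rot: [[1.0, -0.0, 0.003], [-0.0, -1.0, -0.002], [0.003, 0.002, -1.0]]
contact_force: [-0.1, 1.0, -2.8]
gripper_width: 46.0
grasp_force: 61.9
```

```bash
python3 -m crank '[[[0,0,0,0,0,-30,255],[0,0,0,0,0,-30,255],[0,0,0,0,-20,0,255],[0,0,0,0,-38,0,255],[0,0,0,0,-38,0,255],[0,0,0,0,-38,0,255],[0,0,0,0,-38,0,255],[0,0,0,0,-38,0,255],[0,0,0,0,-38,0,255],[0,0,0,0,-38,0,255],[0,0,0,0,-38,0,255],[0,0,0,0,-38,0,255],[0,0,0,0,-38,0,255],[0,0,0,0,-30,0,255],[0,0,0,0,-20,0,255],[0,0,0,0,0,0,255],[0,0,0,0,0,0,255],[0,0,0,0,0,0,255],[0,0,0,0,0,0,255],[0,0,0,0,0,0,255]]]'
python3 - <<'E'
from h import *
import pickle
p=shot('wrist','din.png');pickle.dump(p,open('din.pkl','wb'));s=p['s'];print(s['position'],s['qpos'])
g=cv2.cvtColor(p['pixels'],cv2.COLOR_BGR2HSV);m=((g[...,0]>8)&(g[...,0]<25)&(g[...,1]>60)&(g[...,2]>120)).astype(np.uint8)
m=cv2.morphologyEx(m,cv2.MORPH_OPEN,np.ones((3,3)))
q=[pj(p,X) for X in([350,140,30],[350,260,30],[560,280,30],[560,150,30])];print(q)
n,l,st,c=cv2.connectedComponentsWithStats(m)
for i in range(1,n):
  if st[i,4]>1500:
    h=cv2.convexHull(cv2.findNonZero((l==i).astype(np.uint8))).reshape(-1,2).astype(float)
    W=np.array([bp(p,u,v,30) for u,v in h],np.float32);print(st[i],cv2.minAreaRect(W))
cv2.imwrite('pics/din_c.png',p['pixels'])
for k in('dinner_large_well','spice_jar_centre','capsule_1_centre','small_tin_centre'):print(k,[(d['bbox'],d['confidence']) for d in nets.find_in(p,k)][:2])
E
```

```text
time: 21.28
position: [397.8, 98.4, 237.7]
tcp_rot: [[1.0, -0.002, -0.001], [-0.002, -1.0, -0.0], [-0.001, 0.0, -1.0]]
contact_force: [0.4, -0.3, -0.8]
gripper_width: 46.1
grasp_force: 62.5
[397.84528859  98.44870081 237.74594605] [ 0.0943601   0.04779184 -0.46482911  2.02856343  0.02460387  1.07103665
 -1.95489108]
[array([277.2, 245.3]), array([166.6, 245.8]), array([112.1,  25.4]), array([257.2,  24.8])]
[ 529   13  111  223 7595] ((464.0420837402344, -186.1061248779297), (109.2254867553711, 206.1902313232422), 88.65733337402344)
[  116    23   162   229 23855] ((452.2925109863281, 209.01451110839844), (206.35894775390625, 112.74311065673828), 8.59745979309082)
dinner_large_well [([120.4, 11.0, 157.9, 252.9], 0.98)]
spice_jar_centre [([325.7, 122.8, 57.4, 56.3], 0.94)]
capsule_1_centre []
small_tin_centre [([15.5, 179.5, 103.7, 70.5], 0.94)]
```

View pics/din.png

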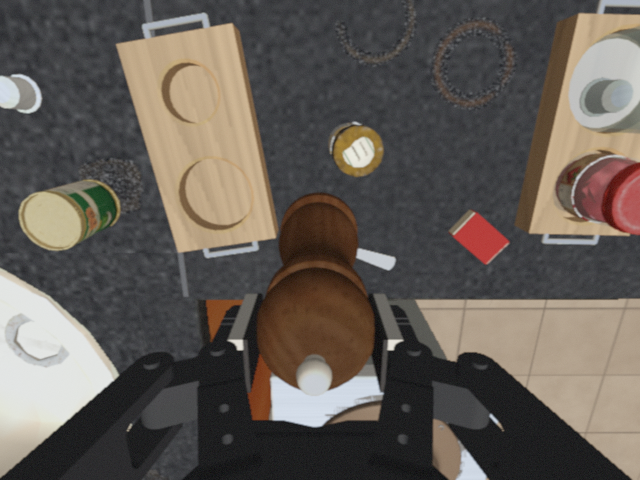

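The dinner caddy shows the large-well rim at about (216,193) and the small one at (191,93). The spice lid is at (357,150), the tin at (55,220), and capsule B at (10,92). The mill is held upright.

Run:
```python
from h import *
import pickle
p=pickle.load(open('din.pkl','rb'))
for n,u,v,z in[('L',215.5,193,30),('S',191,93,30),('spice',358,150,105),('capB',10,92,29),('tin',55,220,72)]:print(n,bp(p,u,v,z))
C=[bp(p,u,v,30) for u,v in((118,44),(238,25),(276,237),(177,251))];print(C);c=np.mean(C,0)
ax=(C[0]+C[1]-C[2]-C[3])/2;u=ax/np.linalg.norm(ax);print(c,np.linalg.norm(ax),np.degrees(np.arctan2(u[1],u[0])),'L',c-50*u,'S',c+50*u)
# mill knob, head in hand
print('knob',bp(p,315,376,p['s']['position'][2]-109+168))
for n,X in(('Lrim',0),):pass
for cc,rr in((c-50*u,38),(c+50*u,27)):
  q=np.array([pj(p,[cc[0]+rr*np.cos(a),cc[1]+rr*np.sin(a),30]) for a in np.linspace(0,6.28,60)]);print(q.min(0),q.max(0))
```

```text
L [407.7 201.6]
S [503.5 215.8]
spice [456.5  64.8]
capB [505.2 387.6]
tin [391.2 342.1]
[array([545.1, 277.4]), array([559.9, 167.2]), array([359.5, 141. ]), array([343.9, 249.4])]
[452.1  208.75] 202.6204579996798 7.686205915267962 L [402.54922858 202.06261999] S [501.65077142 215.43738001]
knob [400.7  99.1]
[178.6 160.6] [252.2 232.7]
[162.9  63.7] [220.2 125. ]
```

```bash
python3 -m crank '[[[0,0,0,2,-35,0,255],[0,0,0,2,-35,0,255],[0,0,0,1,-34,0,255],[0,0,0,0,0,0,255],[0,0,0,0,0,30,255],[0,0,0,0,0,30,255],[0,0,0,0,0,25,255],[0,0,0,0,0,0,255],[0,0,0,0,0,0,255],[0,0,0,0,0,0,255],[0,0,0,0,0,0,255]]]'; python3 -m crank '[[[0,0,0,0,0,8,255],[0,0,0,0,0,8,255],[0,0,0,0,0,7,255],[0,0,0,0,0,0,255],[0,0,0,0,0,0,255],[0,0,0,0,0,0,255]]]'
```

```text
time: 22.45
position: [404.1, 204.2, 154.7]
tcp_rot: [[1.0, -0.0, 0.003], [-0.0, -1.0, 0.001], [0.003, -0.001, -1.0]]
contact_force: [0.2, -0.3, -0.9]
gripper_width: 46.2
grasp_force: 62.9
time: 22.95
position: [402.9, 203.7, 129.9]
tcp_rot: [[1.0, -0.0, -0.0], [-0.0, -1.0, 0.0], [-0.0, -0.0, -1.0]]
contact_force: [-1.1, 0.5, -1.5]
gripper_width: 45.9
grasp_force: 62.9
```

```bash
python3 -m crank '[[[0,0,0,0,1,5,255],[0,0,0,0,0,5,255],[0,0,0,0,0,0,255],[0,0,0,0,0,0,255]]]' | grep -E "posi|contact"; python3 -m crank '[[[0,0,0,0,0,3,255],[0,0,0,0,0,2,255],[0,0,0,0,0,0,255],[0,0,0,0,0,0,255]]]'| grep -E "posi|contact"
```

```text
position: [402.7, 202.4, 119.6]
contact_force: [0.1, -0.4, -0.6]
position: [404.2, 203.2, 116.5]
contact_force: [-1.8, -2.1, 14.4]
```

```bash
python3 -m crank '[[[0,0,0,0,0,-1,255],[0,0,0,0,0,0,0],[0,0,0,0,0,0,0],[0,0,0,0,0,0,0],[0,0,0,0,0,0,0],[0,0,0,0,0,-20,0],[0,0,0,0,0,-40,0],[0,0,0,0,0,-40,0],[0,0,0,0,0,0,0],[0,0,0,0,0,0,0],[0,0,0,0,0,0,0],[0,0,0,0,0,0,0]]]'
python3 -c "
from h import *
p=shot('wrist','millp.png');s=p['s'];u,v=pj(p,[403.5,202.5,174]).astype(int);print(s['position'],u,v)
h=cv2.cvtColor(p['pixels'],cv2.COLOR_BGR2HSV);m=((h[...,2]>170)&(h[...,1]<60)).astype(np.uint8)
m[:,:u-40]=0;m[:,u+40:]=0;m[:v-40]=0;m[v+40:]=0
n,l,st,c=cv2.connectedComponentsWithStats(m)
for i in range(1,n):
  if st[i,4]>30:print(st[i],bp(p,*c[i],174))
for k in('pepper_mill_centre','spice_jar_centre'):print([(d['bbox'],d['confidence']) for d in nets.find_in(p,k)][:2])
for dx in(-4,0,4):
  q=np.array([pj(p,[403.5+dx+R*np.cos(a),202.5+R*np.sin(a),z]) for z,R in((35,27),(150,25),(176,4)) for a in np.linspace(0,6.28,60)]);print(q.min(0),q.max(0)-q.min(0))"
```

```text
time: 24.62
position: [402.3, 202.1, 214.9]
tcp_rot: [[1.0, -0.0, -0.002], [-0.0, -1.0, -0.001], [-0.002, 0.001, -1.0]]
contact_force: [0.3, -0.2, -0.9]
gripper_width: 85.2
grasp_force: 0.0
[402.26654199 202.07900429 214.86997123] 315 262
[303 255  17  17 235] [403.1 204.9]
[([274.2, 175.3, 72.9, 109.4], 0.64), ([116.0, 186.4, 88.4, 77.7], 0.31)]
[([431.7, 129.5, 96.4, 60.1], 0.93)]
[277.4 183.1] [ 75.5 105. ]
[277.1 178.9] [ 76.  103.9]
[276.9 174.6] [ 76.4 102.8]
```

The mill is placed with its knob at (403,205). Next is the spice jar.

```bash
python3 -m crank '[[[0,0,0,14,34,0,0],[0,0,0,14,34,0,0],[0,0,0,13,35,0,0],[0,0,0,13,35,0,0],[0,0,0,0,0,30,40],[0,0,0,0,0,20,40],[0,0,0,0,0,0,40],[0,0,0,0,0,0,40],[0,0,0,0,0,0,40],[0,0,0,0,0,0,40],[0,0,0,0,0,0,40]]]' 40|grep -E "posi|width"
python3 -c "
from h import *
p=shot('wrist','spice.png');s=p['s'];print(s['position'])
print([(d['bbox'],d['confidence']) for d in nets.find_in(p,'spice_jar_centre')][:2])
for X in((456,64.5),(460,64.5)):
  q=np.array([pj(p,[X[0]+20.5*np.cos(a),X[1]+20.5*np.sin(a),z]) for z in(0,105) for a in np.linspace(0,6.28,60)]);print(q.min(0),q.max(0)-q.min(0),q.max(0))"
```

```text
position: [457.6, 65.2, 167.1]
gripper_width: 71.7
[457.57293152  65.168856   167.10315434]
[([0.0, 248.1, 58.3, 86.5], 0.66), ([283.8, 194.2, 61.6, 89.8], 0.57)]
[285.6 192. ] [62.7 90.7] [348.3 282.7]
[285.4 187.6] [63.  89.6] [348.4 277.2]
```

```bash
python3 -m crank '[[[0,0,0,-2,0,33,40],[0,0,0,0,0,33,40],[0,0,0,0,0,33,40],[0,0,0,0,0,32,40],[0,0,0,0,0,0,40],[0,0,0,0,0,0,40],[0,0,0,0,0,0,255],[0,0,0,0,0,0,255],[0,0,0,0,0,0,255],[0,0,0,0,0,0,255],[0,0,0,0,0,0,255]]]' 40; python3 -m crank '[[[0,0,0,0,0,-10,255],[0,0,0,0,0,-30,255],[0,0,0,0,0,-30,255],[0,0,0,0,0,-30,255],[0,0,0,0,0,0,255],[0,0,0,0,0,0,255],[0,0,0,0,0,0,255],[0,0,0,0,0,0,255]]]'
```

```text
time: 26.7
position: [456.5, 64.8, 37.1]
tcp_rot: [[1.0, -0.0, 0.004], [-0.0, -1.0, 0.0], [0.004, -0.0, -1.0]]
contact_force: [-1.0, -1.2, 7.5]
gripper_width: 40.1
grasp_force: 39.2
time: 27.37
position: [454.2, 64.3, 134.6]
tcp_rot: [[1.0, -0.0, -0.001], [-0.0, -1.0, -0.0], [-0.001, 0.0, -1.0]]
contact_force: [-0.6, -0.0, -1.0]
gripper_width: 39.9
grasp_force: 40.5
```

```bash
python3 -m crank '[[[0,0,0,10,-30,0,255],[0,0,0,10,-30,0,255],[0,0,0,9,-30,0,255],[0,0,0,9,-30,0,255],[0,0,0,9,-31,0,255],[0,0,0,0,0,0,255],[0,0,0,0,0,30,255],[0,0,0,0,0,27,255],[0,0,0,0,0,0,255],[0,0,0,0,0,0,255],[0,0,0,0,0,0,255],[0,0,0,0,0,0,255],[0,0,0,0,0,0,255]]]'
python3 -c "
from h import *
p=shot('wrist');s=p['s'];print(s['position'],'well rim at 30:')
q=np.array([pj(p,[502+27*np.cos(a),215.5+27*np.sin(a),30]) for a in np.linspace(0,6.28,60)]);print(q.min(0),q.max(0))
x0=130;y0=80;cv2.imwrite('pics/sp_in.png',cv2.resize(p['pixels'][120:360,200:430],(690,720))[:600])"
```

```text
time: 28.45
position: [502.8, 215.9, 79.4]
tcp_rot: [[1.0, -0.001, 0.002], [-0.001, -1.0, 0.001], [0.002, -0.001, -1.0]]
contact_force: [0.6, 0.3, -1.5]
gripper_width: 39.7
grasp_force: 40.7
[502.83476604 215.85486106  79.44179304] well rim at 30:
[272.9 218.3] [360.2 299.4]
```

View pics/sp_in.png

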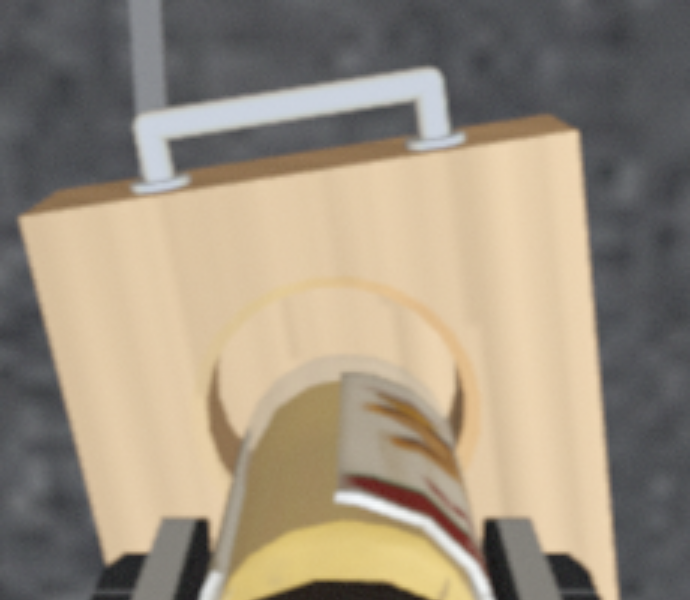

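The small-well rim is at about (268–359, top 212), which puts its centre about 3 mm further in x and 1.5 mm in y. Correcting and lowering.

```bash
python3 -m crank '[[[0,0,0,2.5,-1.5,0,255],[0,0,0,0,0,8,255],[0,0,0,0,0,8,255],[0,0,0,0,0,6,255],[0,0,0,0,0,0,255],[0,0,0,0,0,0,255],[0,0,0,0,0,0,255]]]' | grep -E "posi|contact"; python3 -m crank '[[[0,0,0,0,0,4,255],[0,0,0,0,0,4,255],[0,0,0,0,0,4,255],[0,0,0,0,0,0,255],[0,0,0,0,0,0,255]]]'| grep -E "posi|contact"
```

```text
position: [504.3, 217.2, 55.8]
contact_force: [0.5, -0.9, -0.4]
position: [504.3, 217.0, 43.7]
contact_force: [-0.2, 0.1, -1.3]
```

```bash
python3 -m crank '[[[0,0,0,0,0,2,255],[0,0,0,0,0,1,255],[0,0,0,0,0,0,255],[0,0,0,0,0,0,255]]]' | grep -E "posi|contact"
```

```text
position: [504.8, 217.2, 43.1]
contact_force: [-5.4, -4.1, 21.2]
```

```bash
python3 -m crank '[[[0,0,0,0,0,-1,255],[0,0,0,0,0,0,60],[0,0,0,0,0,0,60],[0,0,0,0,0,0,60],[0,0,0,0,0,-20,60],[0,0,0,0,0,-40,60],[0,0,0,0,0,-40,60],[0,0,0,0,0,-40,60],[0,0,0,0,0,0,60],[0,0,0,0,0,0,60],[0,0,0,0,0,0,60],[0,0,0,0,0,0,60]]]' | grep posi
python3 -c "
from h import *
p=shot('wrist','spp.png');s=p['s'];print(s['position'])
for k in('spice_jar_centre','capsule_1_centre','small_tin_centre'):print(k,[(np.round(d['bbox']),d['confidence']) for d in nets.find_in(p,k)][:2])
for X in((505,217,6),(505,217,15)):
  q=np.array([pj(p,[X[0]+20.5*np.cos(a),X[1]+20.5*np.sin(a),z]) for z in(max(30,X[2]),X[2]+105) for a in np.linspace(0,6.28,60)]);print(q.min(0),q.max(0)-q.min(0))"
python3 -m crank '[[[0,0,0,0,-34,0,110],[0,0,0,0,-34,0,110],[0,0,0,0,-34,0,110],[0,0,0,0,-34,0,110],[0,0,0,0,-34,0,110],[0,0,0,0,0,30,110],[0,0,0,0,0,30,110],[0,0,0,0,0,0,110],[0,0,0,0,0,0,110],[0,0,0,0,0,0,110],[0,0,0,0,0,0,110],[0,0,0,0,0,0,110]]]' 25 | grep -E "posi|width"
python3 -c "
from h import *
p=shot('wrist','cb.png');s=p['s'];print(s['position'],s['qpos'])
print([(np.round(d['bbox']),d['confidence']) for d in nets.find_in(p,'capsule_1_centre')][:2])
q=np.array([pj(p,[504+R*np.cos(a),388+R*np.sin(a),z]) for z,R in((0,18.5),(24,14.5),(30,8)) for a in np.linspace(0,6.28,60)]);print(q.min(0),q.max(0)-q.min(0))"
```

```text
position: [503.7, 216.5, 180.6]
[503.70668275 216.47899579 180.55457278]
spice_jar_centre [(array([283., 190.,  61.,  87.]), 0.94), (array([100., 187.,  48.,  42.]), 0.4)]
capsule_1_centre []
small_tin_centre [(array([134., 287.,  81.,  83.]), 0.98)]
[284.4 191.7] [61.1 82. ]
[283.3 191.7] [63.4 87.7]
position: [505.5, 387.4, 123.9]
gripper_width: 48.5
[505.48843783 387.40857173 123.93030875] [-0.3990728   0.56817239 -0.47530168  1.64298191  0.29760687  1.00007026
 -2.54368269]
[]
[292.6 204.8] [45.2 49.2]
```

```bash
python3 -c "
from h import *
p=shot('wrist');s=p['s'];print(s['position'])
h=cv2.cvtColor(p['pixels'],cv2.COLOR_BGR2HSV);m=((h[...,2]>120)&(h[...,1]<70)).astype(np.uint8)
m[:,:240]=0;m[:,400:]=0;m[:140]=0;m[300:]=0
n,l,st,c=cv2.connectedComponentsWithStats(m)
for i in range(1,n):
  if st[i,4]>80:print(st[i],c[i])
q=np.array([pj(p,[504+R*np.cos(a),388+R*np.sin(a),z]) for z,R in((0,18.5),(24,14.5),(30,8)) for a in np.linspace(0,6.28,60)]);print(q.min(0),q.max(0)-q.min(0))"
```

```text
[505.19681037 387.24619666 123.43589105]
[ 280  204   47   50 1847] [302.67893882 227.81537629]
[292.3 204.5] [45.2 49.3]
```

```bash
python3 -m crank '[[[0,0,0,-1,-9.5,20,110],[0,0,0,0,0,30,110],[0,0,0,0,0,30,110],[0,0,0,0,0,0,110],[0,0,0,0,0,0,110],[0,0,0,0,0,0,110]]]' 25 | grep -E "posi|contact"
python3 -c "
from h import *
p=shot('wrist');s=p['s'];print(s['position'])
h=cv2.cvtColor(p['pixels'],cv2.COLOR_BGR2HSV);m=((h[...,2]>120)&(h[...,1]<70)).astype(np.uint8)
m[:,:265]=0;m[:,365:]=0;m[:140]=0;m[340:]=0
n,l,st,c=cv2.connectedComponentsWithStats(m)
for i in range(1,n):
  if st[i,4]>80:print(st[i],c[i])
q=np.array([pj(p,[504+R*np.cos(a),397+R*np.sin(a),z]) for z,R in((0,18.5),(24,14.5),(30,8)) for a in np.linspace(0,6.28,60)]);print(q.min(0),q.max(0)-q.min(0))"
```

```text
position: [504.1, 397.3, 43.6]
contact_force: [0.1, 0.2, 0.2]
[504.12997473 397.27704207  43.61879013]
[ 284  233   64   71 3567] [315.25455565 267.34566863]
[285.8 233.7] [61.4 70.3]
```

Aligned to within 1 px. Descending and gripping.

```bash
python3 -m crank '[[[0,0,0,0,0,20,110],[0,0,0,0,0,20,110],[0,0,0,0,0,6,110],[0,0,0,0,0,6,110],[0,0,0,0,0,0,110],[0,0,0,0,0,0,110],[0,0,0,0,0,0,255],[0,0,0,0,0,0,255],[0,0,0,0,0,0,255],[0,0,0,0,0,0,255],[0,0,0,0,0,0,255]]]' 25; python3 -m crank '[[[0,0,0,0,0,-20,255],[0,0,0,0,0,-35,255],[0,0,0,0,0,-35,255],[0,0,0,0,0,-35,255],[0,0,0,0,0,-35,255],[0,0,0,0,0,-30,255],[0,0,0,0,0,0,255],[0,0,0,0,0,0,255],[0,0,0,0,0,0,255]]]'
```

```text
time: 33.65
position: [504.1, 397.2, -8.6]
tcp_rot: [[1.0, -0.0, 0.002], [-0.0, -1.0, 0.001], [0.002, -0.001, -1.0]]
contact_force: [-1.2, -0.2, 6.5]
gripper_width: 29.8
grasp_force: 24.2
time: 34.4
position: [503.3, 396.1, 179.7]
tcp_rot: [[1.0, -0.0, 0.0], [-0.0, -1.0, -0.001], [0.0, 0.001, -1.0]]
contact_force: [-0.7, 0.7, 0.2]
gripper_width: 29.7
grasp_force: 23.7
```

```bash
python3 -m crank '[[[0,0,0,0.5,14,0,255],[0,0,0,0.5,39,0,255],[0,0,0,0.5,39,0,255],[0,0,0,0.5,39,0,255],[0,0,0,0.5,39,0,255],[0,0,0,0.5,39,0,255],[0,0,0,0.5,39,0,255],[0,0,0,0.5,39,0,255],[0,0,0,0.5,39,0,255],[0,0,0,0.5,39,0,255],[0,0,0,0.5,39,0,255],[0,0,0,0.5,39,0,255],[0,0,0,0.5,39,0,255],[0,0,0,0.5,39,0,255],[0,0,0,0.5,39,0,255],[0,0,0,0.5,24,0,255],[0,0,0,0,0,0,255],[0,0,0,0,0,0,255],[0,0,0,0,0,0,255],[0,0,0,0,0,0,255]]]' >/dev/null; python3 -m crank '[[[0,0,0,0,0,0,255],[0,0,0,0,0,0,255],[0,0,0,0,0,0,255]]]'
```

```text
time: 36.32
position: [511.5, -186.6, 180.0]
tcp_rot: [[1.0, 0.001, 0.0], [0.001, -1.0, 0.0], [0.0, -0.0, -1.0]]
contact_force: [0.0, -0.2, -0.2]
gripper_width: 29.5
grasp_force: 23.7
```

```bash
python3 -m crank '[[[0,0,0,0,2,30,255],[0,0,0,0,0,17,255],[0,0,0,0,0,0,255],[0,0,0,0,0,0,255],[0,0,0,0,0,0,255],[0,0,0,0,0,0,110],[0,0,0,0,0,0,110],[0,0,0,0,0,0,110],[0,0,0,0,0,-30,110],[0,0,0,0,0,-30,0],[0,0,0,0,0,-20,0],[0,0,0,0,0,0,0],[0,0,0,0,0,0,0],[0,0,0,0,0,0,0],[0,0,0,0,0,0,0],[0,0,0,0,0,0,0],[0,0,0,0,0,0,0]]]' 25 | grep -E "time|posi|width"
python3 -c "
from h import *
p=shot('wrist','fin.png');print(p['s']['position'],[(n,pj(p,X)) for n,X in dict(m=[512,-188.5,138],fl=[512,-188.5,26],rim=[512,-155,138]).items()])
for k in('capsule_1_centre','jam_jar_centre'):print(k,[(np.round(d['bbox']),d['confidence']) for d in nets.find_in(p,k)][:4])
t=shot('top','topfin.png')
for k in('small_tin_centre','pepper_mill_centre','spice_jar_centre','jam_jar_centre','capsule_1_centre'):print(k,[(np.round(d['bbox']),d['confidence']) for d in nets.find_in(t,k)][:3])
"
```

```text
time: 37.73
position: [510.9, -189.3, 212.1]
gripper_width: 85.4
[ 510.91249548 -189.33094031  212.10830124] [('m', array([314.7, 243.9])), ('fl', array([314.8, 205.6])), ('rim', array([265.6, 244. ]))]
capsule_1_centre [(array([293., 206.,  32.,  29.]), 0.58), (array([  2., 247.,  36., 105.]), 0.5)]
jam_jar_centre [(array([278., 278.,  72.,  88.]), 0.78)]
small_tin_centre [(array([146., 252.,  29.,  20.]), 0.78)]
pepper_mill_centre [(array([190., 245.,  34.,  19.]), 0.84)]
spice_jar_centre []
jam_jar_centre [(array([494., 232.,  35.,  24.]), 0.55)]
capsule_1_centre []
```

```bash
python3 -m crank '[[[0,0,0,-15,0,-25,0],[0,0,0,-15,0,-25,0],[0,0,0,0,0,0,0],[0,0,0,0,0,0,0],[0,0,0,0,0,0,0],[0,0,0,0,0,0,0]]]' | grep -E "posi"
python3 -c "
from h import *
p=shot('wrist');print(pj(p,[512,-188.5,138]))
for k in('capsule_1_centre',):print(k,[(np.round(d['bbox']),d['confidence']) for d in nets.find_in(p,k)][:6])
for f,(x,y) in(('fin.png',(315,244)),):
  g=cv2.imread('pics/'+f);g=cv2.cvtColor(g,cv2.COLOR_BGR2GRAY)[y-66:y+30,x-56:x+56]
  g=cv2.resize(g,(75,32),interpolation=cv2.INTER_AREA).astype(float);lo,hi=90,250
  print('\n'.join(''.join('0123456789'[int(np.clip((v-lo)/(hi-lo)*10,0,9))] for v in row) for row in g))"
```

```text
position: [481.3, -189.2, 262.2]
[314.8 187.3]
capsule_1_centre [(array([294., 168.,  31.,  27.]), 0.97)]
888877777777656789999999878899999999999999999999999999999987667777777777777
888777777665568999998887889999999999999999999999999999999999866666777777777
887777776555689999999888899999999999999999999999999999999999987665567777777
888777775566899999999999999999999999999999999999999999999999998775567777777
787777755668999999999999999999998988888899999999999999999999999777666777777
787777556678999999999999999987776666666666678999999999999999999877656777777
787776556679999999999999886544333333444333344557899999999999999976766777777
787766556689999999998765434567788899999888877665445789999999999976666777776
787666556689999998754456889999999999999999999999987544579999999976667777776
777666556679999964578999999876666655556668999999999998755799999976656777776
776676556679986567999999974468899999998765799999999999998657999876556787775
676766555667656899999999757999999999999998679999999999999986578766556787774
676766655655789999999999789999999999999999878999999999999999876665556788773
666766
[... 737 characters left out ...]
4444578887887600
477777789865555555555555555444433333333333333445555555555544445688887887500
477777788876555555555555555555555555555555555555555555555444456788888887400
477777788887665555555555555555555555555555555555555555544444566788888876300
377777778887666555445555555555555555555555555555555554444456666888888776200
377777778888766665544445555555555555555555555555555444455666667888888775100
377777777888876666665544444555555555555555555554444455666655688888887775100
377777777788887666666665554444444444455544444445556666655557888878887774000
267777777777888876566655555555444434444444455566666665545678888788877774000
267777777777788888765555433344445555555555555545555544568888888888877763000
```

```bash
python3 -c "
from h import *
def asc(g,w,hh,lo=90,hi=250):
  g=cv2.resize(g,(w,hh),interpolation=cv2.INTER_AREA).astype(float)
  print('\n'.join(''.join('0123456789'[int(np.clip((v-lo)/(hi-lo)*10,0,9))] for v in row) for row in g))
g=cv2.cvtColor(cv2.imread('pics/w7.png'),cv2.COLOR_BGR2GRAY)
x,y=312-200,247-100
asc(g[y-66:y+10,x-56:x+56],75,25)
a=cv2.imread('pics/top1.png').astype(int);b=cv2.imread('pics/topfin.png').astype(int)
d=(np.abs(a-b).max(2)>50).astype(np.uint8);n,l,st,c=cv2.connectedComponentsWithStats(d)
for i in range(1,n):
  if st[i,4]>12:print(st[i],a[l==i].mean(0).astype(int),b[l==i].mean(0).astype(int))
"
```

```text
478777777777765568999999999999999999999999999999999999999876667778777777777
478777777766656789999999999999999999999999999999999999999998766777777777777
478777777655568999999999999999999999999999999999999999999999976665667777777
378777777555689999999999999999999999999999999999999999999999997665567777777
378777775566899999999999999999999999999999999999999999999999999776566777776
378777764566899999999999999999988888888889999999999999999999999877656777776
377777655667999999999999998765554443443444566778999999999999999867656777776
377776655567999999999877544445566677787776655444457899999999999976666777775
267766655567999999875445678999999999999999999998765445789999999976666777775
267766655567999986556899999987778888877667799999999986556899999976557777773
267666655567998656899999986578999999999987668999999999986579999866556777773
267666655566765699999999966899999999999999867999999999999875799766556887762
156676655555579999999999988999999999999999997999999999999999766665556787762
156676665556789999999999989999999999999999998999999999999999987655566787751
156676665567777899999999999999999999
[... 1463 characters left out ...]
92 113] [117 144 168]
[548 337  11   9  40] [ 68  87 107] [120 147 171]
[280 376   2  13  17] [43 53 64] [ 95 119 133]
[285 381  13  12  78] [36 44 53] [ 68  88 109]
[250 385  16  19 123] [56 64 70] [ 71  89 107]
[234 395  19  45 305] [161 160 158] [109 119 129]
[482 396   4  13  39] [ 77  99 122] [129 159 183]
[411 403   7   8  38] [ 74  96 118] [128 156 180]
[437 411  41  30 239] [ 72  92 113] [122 150 174]
[385 431  50  49 637] [60 76 93] [120 148 172]
[254 441  15  20 143] [61 77 93] [139 154 166]
[335 445   4   9  19] [ 85 109 136] [43 54 65]
[340 444   8  14  33] [48 61 74] [ 81 106 131]
[277 452  10   8  36] [116 142 165] [ 67  85 105]
[269 454   6   6  15] [ 74  96 118] [121 149 173]
```

```bash
python3 -m crank '[[[0,0,0,-25,0,0,0],[0,0,0,-25,0,0,0],[0,0,0,-25,0,0,0],[0,0,0,0,0,0,0],[0,0,0,0,0,0,0],[0,0,0,0,0,0,0],[0,0,0,0,0,0,0]]]' | grep -E "posi"
python3 -c "
from h import *
p=shot('wrist','over.png');c,_=cam(p);print(c)
m=pj(p,[512,-188.5,138]);f=pj(p,[512,-188.5,11]);print(m,f)
print([(np.round(d['bbox']),d['confidence']) for d in nets.find_in(p,'capsule_1_centre')][:6])
x,y=m.astype(int)
g=cv2.cvtColor(p['pixels'],cv2.COLOR_BGR2GRAY)[y-50:y+50,x-50:x+50]
g=cv2.resize(g,(80,40),interpolation=cv2.INTER_AREA).astype(float)
print('\n'.join(''.join('0123456789'[int(np.clip((v-120)/13,0,9))] for v in row) for row in g))"
```

```text
position: [407.3, -189.2, 262.8]
[ 489.48634397 -188.71225136  417.04084141]
[314.6  86.1] [314.7  96.5]
[(array([293.,  96.,  31.,  30.]), 0.76)]
77777665556666666666666666666666666677667766666666666566666666666666666677776667
77777665556666666666666666666677777777777777777777777766666666666666666777776677
77777665555666666666666666677777777777777777777777777777777666666666666677776677
77777766555666666566667788877777665555544444555666777777777777766666666677776677
77777766555666666666777777765543322221111111111223345677777777777666666777776777
77777766555556666777777765432211111010101100000000001234667777777776666777776777
77777766555566677887765432211112222344444443322211100000134677777787776677776776
77777766555666778776532222223333345688999888754443322110001246777777777777776666
77777766566677787643222333445666668899999999999888764432211001467777778777776666
77777666666788775322233456789877789999999999999999999876432110025677677887766666
77776666667887643333346799998778999999999999999999999999986421101357777788766666
77766666678875433335789999877899999999999999999999889999999864
[... 1586 characters left out ...]
9999999999999999999889999999999999999987655446776677
76666555544445679999999999889999999999999999998899999999999999999765554467667777
76666655554444556799999999877889999999999999878999999999999999987655545666667777
76666665455444445677999999987778899999999887789999999999999987776555456666677777
76666666545554444557778999999876667777776678999999999999998888765544666666777777
76666666655555444445677778999999999888888889999999999988788876555456666666777777
76666666666655554444456788888888999999999999999998887788987655555566667766777777
76666666666666555544444456789988777788888777787788999887655545555556777767777777
76666666666667765444444444455677888899999999999988776555555555555666777767777777
```

```bash
python3 -m crank '[[[0,0,0,0,0,0,0],[0,0,0,0,0,0,0],[0,0,0,0,0,0,0],[0,0,0,0,0,0,0],[0,0,0,0,0,0,0],[0,0,0,0,0,0,0]]]' | grep time; python3 -c "
from cell import r
print(r.sign_off())"
```

```text
time: 39.97
the job is handed in; nothing more can be done
None
```

I made up both caddies and handed the job in at about 40 s: the jam jar, mill and spice jar are in their wells, both capsules are in the glass jar (one seems to be lying on its side), and the small tin was left where it stood; the hand-in returned no verdict.

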